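# Run the plaster relief round the bend into its dock

## Robot

A 7-joint arm with a two-finger parallel gripper is mounted at the origin on a cart in front of the work surface, level with it; the furniture and walls round the work are solid. World frame = base frame: x ahead of the robot, y to its left, z up, the work surface at z = 0. Lengths are in m, angles in rad, forces in N, time in s.
With the tool pointing down it reaches from about 0.35 to 0.9 m from the base axis. Payload 8.1 kg.
Tool frame: the origin (TCP) lies at the very end of the fingers, on their centre line; the grasp point (between the pads) lies 19 mm behind it; z points along the fingers, y is the line along which they close (so a half turn about z gives the same grasp; the last joint's range is limited). The gripper opens to 92 mm and grips with 3 to 60 N. Pads are 19 mm wide; open, the fingers measure 130 mm over their backs; the gripper's body (75 mm by 190 mm) begins 47 mm behind the grasp point.
Start: joints at [-1.335, 0.434, 0.025, 1.573, -0.012, 1.134, -0.075], TCP at [0.208, 0.589, 0.227] pointing down, gripper open.
Joint ranges: [-2.62, 2.62], [-0.44, 2.09], [-1.27, 1.32], [0.08, 2.57], [-1.32, 4.46], [0.12, 2], [-2.74, 2.74]. Speed limits (rad/s): [2.22, 2.22, 3.01, 3.01, 3.14, 3.14, 3.14].

## Interface

Orientations are given as a rotation vector (axis times angle).
In Python, from cell import arm gives the robot as it stands.
- The arm moves only by the tool jog_arm, never from a script. Its argument "rows" is a list of rows, each a list of 3 entries, a list of its own where there are three numbers: the shift along the world's x, y, z in cm, then the turn, a rotation vector about the world's x, y, z in degrees, then the opening, from 0 (shut) to 1 (fully open). A call has 1 to 8 rows; each row is the pose to reach, as a shift and turn from the pose commanded when the call began; what a row does not reach only later rows make up. A row lasts 1/8 s, in which the tool goes at most 62.5 mm and 10.7 degrees, less where a joint would pass 70% of its speed; a pose out of reach is approached as far as the arm can. A call with a gripper value outside its range is refused whole. The fingers move at their own pace and stop on an object; "newtons" is the grip in N (left out, the last holds). Time passes only in rows, so rows that repeat a pose let the fingers close. It gives the time, the measured TCP pose, the force, the opening and the grip force at its end, in the units of the state.
- arm.observe(): the state, without advancing time (a new reading comes with each control period).
- arm.get_image(name): name is "scene" or "side" or "wrist"; returns a dict with "img" (400x640x3 uint8, red, green, blue), "depth" (400x640 float32, m along the optical axis (not along the pixel's ray), 0 where there is no reading), "fx", "fy", "cx", "cy" (pixels), "dist_coeffs" ([k1, k2, p1, p2, k3] as OpenCV has them; the pictures are not rectified), "rvec" (rotation vector, rad) and "tvec" (3), from world to camera coordinates, as OpenCV has them; the wrist camera has in their place "mount" (4x4, takes a point from camera to tool coordinates, whose origin is the TCP and whose axes are the flange's). Camera axes: x right, y down, z forward; pixel columns grow to the right and rows downward; lengths in m; the calibration is good to about 2 mm. A picture is of the moment at which its call begins: read the wrist's pose just before it.
- arm.sign_off(): hands the job in; it is judged then, once.
The state is a dict: "clock": time; "joints": joint angles; "dq": joint speeds; "joint_efforts": joint torques, N m; "position": TCP position; "ee_rot": TCP orientation; "force": force on the tool from outside, world axes, zero at the start; "ft_torque": the same for the moment, N m; "width": opening from 0.0 (shut) to 1.0 (fully open); "gripper_force": force on a finger pad.
Only numpy, scipy, OpenCV 4.12 (cv2) and the standard library are available. Lean on these libraries where they do the work, as an engineer would, in place of code of your own. Each camera call takes 0.05 s, during which the arm holds its last target. There are 200 camera calls.

## Task

Lay the flat plaster relief on the bed of the little wooden carrier, between its two end lips, and let go of it. Then push the carrier by its post along the guide rails, round the bend, and press it home against the pad of the end stop, firmly but gently with about 10 N, so that the spring catch snaps in behind it; never force it or let it jam against the rails, keep the relief on the bed, and leave the paint bottle and the plain house where they stand.

Things in the scene. Friction and masses are not known exactly. Their poses are not given: they have to be found in the camera images.
- track: Plywood board 240 x 220 x 6 mm (own x by y) fixed on the table, with wooden guide rails (tops 22 mm above the table) forming a channel 33 mm wide, whose lips keep the carrier captive; origin: centre of its underside. Channel centre line: leg 1 along +x at y = +80 mm from x = -113 (closed end) to +10 mm, quarter bend to the right, leg 2 along -y at x = +90 mm from y = 0 to -100 mm.
- bend_center (a point): Centre of the quarter bend, at (+10, 0) mm in the board's frame, 22 mm above the table; the board's axes. The channel's centre line runs round it at a radius of 80 mm, from leg 1 to leg 2.
- stop: Wooden stop block across the end of leg 2 (top 22 mm above the table) with a rigid rubber-faced pad on an adjusting screw. The pad's face may stand anywhere from y = -100 to -80 mm in the board's frame: it is set anew each time, its place is not in these readings, and it must be felt (or seen). This entry's frame is the board's own (origin at the centre of the board's underside).
- dock (a point): Point where the post's axis stands when the carrier is home and the stop's pad is screwed fully back: (+90, -25) mm in the board's frame, 58 mm above the table; the board's axes. With the pad screwed out, home is up to 20 mm short of this point (towards +y).
- carrier: Wooden carrier, about 0.35 kg, starting in leg 1, pointing along the board's +x; x = its forward direction; origin midway between its two guide discs, at their underside, 6 mm above the table. The discs (30 mm diameter, 11 mm high, at x = -30 and +30 mm) slide on the board in the channel with 1.5 mm side play; sliding takes 1 to 4 N.
- post (a point): Axis of the carrier's upright round post (14 mm diameter, from 31 to 73 mm above the table) over the rear disc, at x = -30 mm of the carrier; this point is 58 mm above the table; the carrier's axes. The post follows the channel's centre line. Push it from behind or grip it; nothing stands behind it.
- bed (a point): Centre of the carrier's flat bed, at x = +32 mm of the carrier, 32 mm above the table; the carrier's axes. The bed is 44 mm wide (y); a lip 4 mm high crosses each end, with 86 mm clear length between the lips (x). The bed overhangs the rails and passes above them.
- relief_center (a point): Centre of the plaster relief, a flat unpainted off-white tile with raised windows, 52 mm (own x) by 78 mm (own y), 10 mm thick (windows to 13), 0.09 kg, lying on the table; two painted tiles (29 x 60 mm) lie elsewhere. Grasp it across the 52 mm. On the bed its own y lies along the carrier's x, either way round, and it overhangs the bed by 4 mm at each side.
- catch (a joint): Spring catch: a round-nosed steel plunger in the inner rail of leg 2, at y = -53 mm of the board. 0 = sprung out 5 mm into the channel, up to 0.008 m = pressed back. The front disc pushes past it with some 3 to 7 N along the channel; it springs out behind the disc once the post is 32 to 22 mm short of the dock point. Only then comes the stop: a first resistance is the catch, not the stop.
- bottle: Small paint bottle with dark cap, 33 mm diameter, 70 mm tall, standing loose on the board inside the bend; origin at the centre of its underside. A bystander.
- plain_house: Unpainted plaster model house 53 x 61 x 72 mm standing on the table behind; origin at the centre of its underside. A bystander.
Mind the look-alikes: they are no part of the job. Several things look just like the part that bears relief_center: the one meant starts farthest to the robot's right.

How it is judged:
By the outcome, as a careful person would: the job done as asked, in the order asked, and still so for the second after the job is handed in, with the robot touching nothing.
It also fails if it takes over 70 s, if anything falls off the work surface, if the arm or the gripper's body presses on something with over 40 N, if the wrist force passes 120 N, or if a joint passes its speed limit or range.

## Working session

There is one attempt and no reset: what is moved stays moved. The work goes in short steps, Python scripts to look and compute and a tool call to move; the robot and the scene stay as the last step left them, time stands still between calls to the robot, and variables do not carry over. Pictures are saved under pics/ and viewed, at most 10 in all, crops included, and the job is handed in when it is done.

Besides the shell and the picture viewer there is one more tool, called after ">>>" as name([rows], argument=value, ...), one row to a line, values as JSON. jog_arm: Moves the arm, as the interface text tells. Its arguments: {"type":"object","properties":{"rows":{"type":"array","items":{"type":"array"}},"newtons":{"type":"number"}},"required":["rows"]}

```bash
mkdir -p pics; cat > h.py <<'E'
import numpy as np, cv2
from cell import arm
def grab(n):
    s=arm.observe(); d=arm.get_image(n)
    d['K']=np.array([[d['fx'],0,d['cx']],[0,d['fy'],d['cy']],[0,0,1.]]); d['D']=np.array(d['dist_coeffs'],float)
    if 'mount' in d:
        T=np.eye(4);T[:3,:3]=cv2.Rodrigues(np.array(s['ee_rot'],float))[0];T[:3,3]=s['position']
        d['C']=T@np.array(d['mount'])
    else:
        E=np.eye(4);E[:3,:3]=cv2.Rodrigues(np.array(d['rvec'],float))[0];E[:3,3]=np.ravel(d['tvec']);d['C']=np.linalg.inv(E)
    return d
def save(d,f,crop=None,scale=1):
    im=d['img'][:,:,::-1]
    if crop: x0,y0,x1,y1=crop; im=im[y0:y1,x0:x1]
    cv2.imwrite('pics/'+f,cv2.resize(im,None,fx=scale,fy=scale,interpolation=cv2.INTER_CUBIC))
def ray(d,uv,z):
    "pixels -> world points on plane z"
    p=cv2.undistortPoints(np.array(uv,float).reshape(-1,1,2),d['K'],d['D'])[:,0]
    r=np.c_[p,np.ones(len(p))]@d['C'][:3,:3].T; o=d['C'][:3,3]
    return o+r*((z-o[2])/r[:,2])[:,None]
def proj(d,P):
    E=np.linalg.inv(d['C']); return cv2.projectPoints(np.array(P,float).reshape(-1,3),cv2.Rodrigues(E[:3,:3])[0],E[:3,3],d['K'],d['D'])[0][:,0]
def cloud(d):
    "world xyz per pixel from depth"
    h,w=d['depth'].shape; uv=np.stack(np.meshgrid(np.arange(w),np.arange(h)),-1).reshape(-1,1,2).astype(float)
    p=cv2.undistortPoints(uv,d['K'],d['D'])[:,0]; P=np.c_[p,np.ones(len(p))]*d['depth'].reshape(-1,1)
    return (P@d['C'][:3,:3].T+d['C'][:3,3]).reshape(h,w,3)
E
python3 - <<'E'
from h import *
a=grab('scene');b=grab('side')
save(a,'scene.png');save(b,'side.png')
for d in(a,b):print(d['C'].round(3).tolist())
E
```

```text
[[0.885, -0.325, 0.332, 0.204], [-0.465, -0.602, 0.649, -0.471], [-0.011, -0.729, -0.685, 0.738], [0.0, 0.0, 0.0, 1.0]]
[[0.14, 0.614, -0.777, 1.535], [0.99, -0.092, 0.105, 0.026], [-0.007, -0.784, -0.621, 0.89], [0.0, 0.0, 0.0, 1.0]]
```

View pics/scene.png

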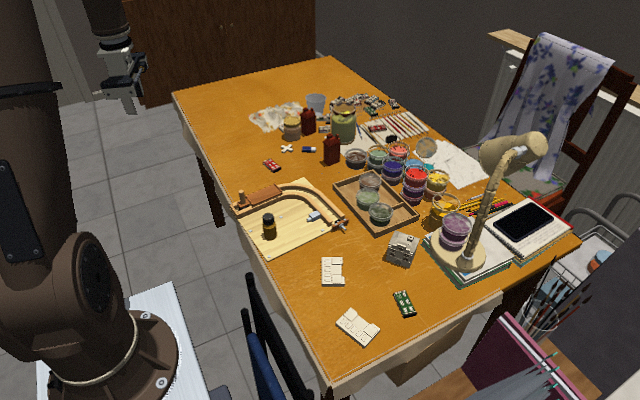

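View pics/side.png

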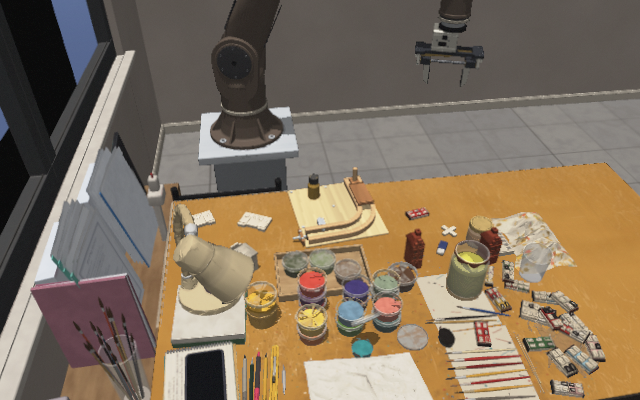

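The scene view shows two off-white relief tiles, at (333,271) and (358,327). In the side view they are at (255,220) and (204,218). The painted tiles are red at (272,165) and green at (404,303). The tile at scene (358,327) / side (204,218) has the lowest y, so it is the farthest to the robot's right and the one meant. The carrier is brown at (262,195), with its post at (241,198), and the bottle is at (269,227). I'll confirm with one crop and measure.

```bash
python3 - <<'E'
from h import *
a=grab('scene')
save(a,'crop.png',(225,165,425,365),3)
c=cloud(a)
hsv=cv2.cvtColor(a['img'],cv2.COLOR_RGB2HSV)
m=((hsv[...,1]<90)&(hsv[...,2]>150)).astype(np.uint8)
m[:240]=0;m[:,:300]=0;m[:,385:]=0
n,l,st,ce=cv2.connectedComponentsWithStats(m)
for i in range(1,n):
    if st[i,4]<150: continue
    cs=max(cv2.findContours((l==i).astype(np.uint8),0,1)[0],key=len)[:,0]
    P=ray(a,cs,0.010)[:,:2]
    r=cv2.minAreaRect((P*1000).astype(np.float32)); print('tile',ce[i].round(),st[i,4],r,cv2.boxPoints(r).round().tolist(), 'depth z',np.median(c[l==i][:,2]))
# board: height 6mm by depth
for z0,z1,name in((.003,.010,'board'),(.026,.04,'bed'),(.05,.08,'tall')):
    q=(c[...,2]>z0)&(c[...,2]<z1); q[:160]=0;q[280:]=0;q[:,:225]=0;q[:,355:]=0
    P=c[q];print(name,len(P),P.mean(0).round(3),P.min(0).round(3),P.max(0).round(3))
    k=cv2.convexHull((P[:,:2]*1000).astype(np.float32));r=cv2.minAreaRect(k);print(r,cv2.boxPoints(r).round().tolist())
for u in[(241,198),(240,190),(269,218),(260,193),(282,185)]: print(u,c[u[1],u[0]].round(4))
E
```

```text
tile [332. 270.] 559 ((488.8887634277344, 3.774890899658203), (76.21003723144531, 50.68640899658203), 63.96186447143555) [[449.0, -19.0], [495.0, -42.0], [528.0, 27.0], [483.0, 49.0]] depth z 0.010483420896429063
tile [357. 326.] 802 ((464.21258544921875, -144.38609313964844), (51.284969329833984, 77.70632934570312), 19.081684112548828) [[427.0, -116.0], [453.0, -189.0], [501.0, -173.0], [476.0, -99.0]] depth z 0.010798322342586653
tile [340. 368.] 432 ((382.89886474609375, -193.98123168945312), (89.69413757324219, 173.81289672851562), 43.825233459472656) [[290.0, -162.0], [411.0, -288.0], [475.0, -226.0], [355.0, -100.0]] depth z -0.003537648488225298
board 4118 [0.48  0.196 0.006] [ 0.304 -0.03   0.003] [0.736 0.522 0.01 ]
((477.70458984375, 237.64588928222656), (455.1783752441406, 386.82977294921875), 61.309268951416016) [[199.0, 131.0], [538.0, -55.0], [757.0, 344.0], [417.0, 530.0]]
bed 543 [0.439 0.284 0.032] [0.366 0.155 0.026] [0.734 0.327 0.04 ]
((536.3341674804688, 295.5999450683594), (370.2397766113281, 151.41452026367188), 23.64070701599121) [[336.0, 291.0], [397.0, 152.0], [736.0, 300.0], [676.0, 439.0]]
tall 194 [0.398 0.199 0.066] [0.374 0.16  0.05 ] [0.419 0.301 0.078]
((389.9925231933594, 229.39373779296875), (26.589635848999023, 144.3284454345703), 14.322391510009766) [[359.0, 296.0], [395.0, 156.0], [421.0, 163.0], [385.0, 303.0]]
(241, 198) [0.3762 0.2876 0.0544]
(240, 190) [0.3802 0.2997 0.0711]
(269, 218) [0.4059 0.1655 0.075 ]
(260, 193) [0.4341 0.3056 0.0332]
(282, 185) [0.5058 0.3215 0.0206]
```

View pics/crop.png

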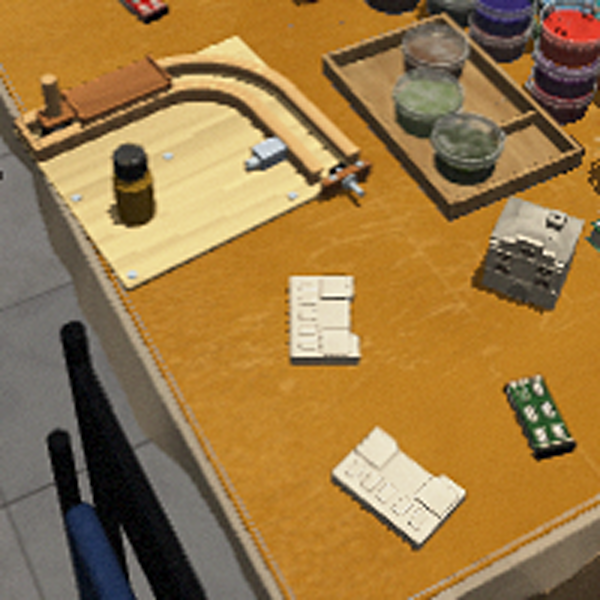

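The crop confirms the target: the off-white windowed tile at crop (398,487), the rightmost of the two. The second one is at crop (323,318). The post is at crop (50,95), the bed at (118,88), the catch at (265,153) and the stop screw at (350,180).

I'll pass over the board with the wrist camera for precise poses.

```bash
python3 - <<'E'
from h import *
s=arm.observe();print(s['position'],s['ee_rot'],s['width'],s['force'],s['clock'])
print(cv2.Rodrigues(np.array(s['ee_rot']))[0].round(3).tolist())
w=grab('wrist');print(np.array(w['mount']).round(3).tolist(),w['fx'],w['fy'])
E
```

```text
[0.2076463  0.58912348 0.22613747] [-5.29717986e-01 -3.09653491e+00  1.79848494e-03] 1.001951752660972 [-0.75413325 -0.47070602  0.37950331] 0.15
[[-0.943, 0.332, -0.0], [0.332, 0.943, -0.001], [-0.0, -0.001, -1.0]]
[[-0.001, -0.95, -0.311, 0.085], [1.0, -0.001, 0.0, -0.001], [-0.001, -0.311, 0.95, -0.159], [0.0, 0.0, 0.0, 1.0]] 335.85918135711523 335.85918135711523
```

>>> jog_arm([
  [[4,-6,6],[0,0,0],1],
  [[8,-12,10],[0,0,0],1],
  [[12,-18,14],[0,0,0],1],
  [[16,-24,17],[0,0,0],1],
  [[20,-30,17],[0,0,0],1],
  [[23,-35,17],[0,0,0],1],
  [[23,-36,17],[0,0,0],1],
  [[23,-36,17],[0,0,0],1],
])

```text
clock: 1.2
position: [0.4393, 0.2259, 0.3975]
ee_rot: [0.536, 3.094, 0.0]
force: [-0.7, -0.0, -0.5]
width: 1.002
gripper_force: 0.0
```

```bash
python3 - <<'E'
from h import *
w=grab('wrist');save(w,'w1.png',None,1.25)
np.save('w1.npy',w,allow_pickle=True)
E
```

```text
(no output)
```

View pics/w1.png

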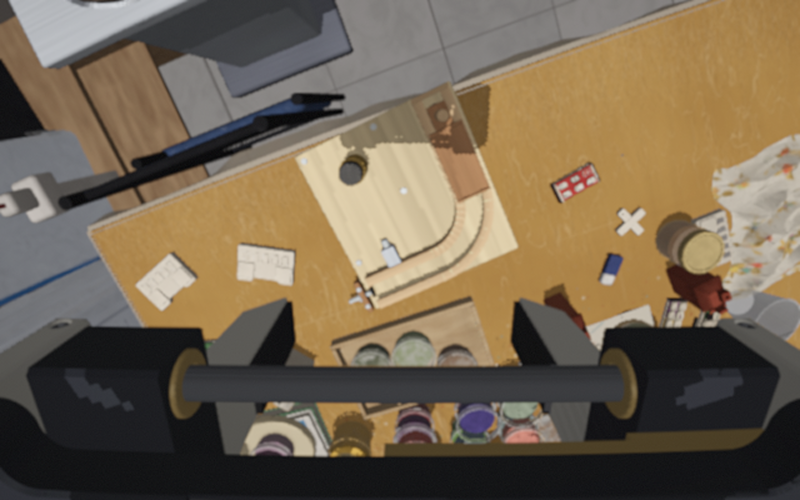

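The wrist view shows the board corners at (297,158), (447,84), (517,245) and (371,307). The post is near (440,117), the bed near (462,158), the bottle at (352,168) and the catch at (390,253). The stop is at (362,295) and the target tile at (167,281).

```bash
python3 - <<'E'
from h import *
w=np.load('w1.npy',allow_pickle=True).item()
c=cloud(w)
px=np.array([(297,158),(447,84),(517,245),(371,307)])/1.25
W=ray(w,px,.006)[:,:2]
B=np.array([(-.12,-.11),(-.12,.11),(.12,.11),(.12,-.11)])
H=lambda A,Bm:(A-A.mean(0)).T@(Bm-Bm.mean(0))
U,S,V=np.linalg.svd(H(B,W));R=(U@V).T;t=W.mean(0)-R@B.mean(0)
print('board t',t,'ang',np.degrees(np.arctan2(R[1,0],R[0,0])),'det',np.linalg.det(R));print((W-(B@R.T+t))*1000)
# depth slices in board coordinates
bc=np.einsum('ij,hwj->hwi',R.T,c[...,:2]-t)*1000
inb=(abs(bc[...,0])<135)&(abs(bc[...,1])<125)
for n,z0,z1 in(('bed',.029,.0345),('lip',.0348,.04),('post top',.069,.08),('rails',.02,.024)):
    q=inb&(c[...,2]>z0)&(c[...,2]<z1);P=bc[q]
    if n!='rails': P=P[P[:,1]>40]
    print(n,len(P),np.percentile(P,[1,50,99],axis=0).round(1).tolist(),P.mean(0).round(1))
q=inb&(c[...,2]>.055)&(bc[...,1]<40);print('bottle',bc[q].mean(0),q.sum())
# tile
hsv=cv2.cvtColor(w['img'],cv2.COLOR_RGB2HSV)
m=((hsv[...,1]<75)&(hsv[...,2]>130)&(abs(c[...,2]-.011)<.008)).astype(np.uint8)
m[:,250:]=0;n,l,st,ce=cv2.connectedComponentsWithStats(m)
for i in range(1,n):
    if st[i,4]<200: continue
    cs=max(cv2.findContours((l==i).astype(np.uint8),0,1)[0],key=len)[:,0]
    P=ray(w,cs,.010)[:,:2]*1000;print('tile',ce[i].round(),cv2.minAreaRect(P.astype(np.float32)))
# stop region warped top view at z=.022 in board coords
xs,ys=np.meshgrid(np.arange(-130,130,.5),np.arange(125,-125,-.5))
P=np.stack([xs,ys],-1).reshape(-1,2)/1000@R.T+t
uv=proj(w,np.c_[P,np.full(len(P),.022)]).reshape(*xs.shape,2).astype(np.float32)
im=cv2.remap(w['img'],uv,None,cv2.INTER_CUBIC);cv2.imwrite('pics/top.png',im[:,:,::-1])
np.savez('board.npz',R=R,t=t)
E
```

```text
board t [0.47494273 0.22063596] ang 5.163781772530926 det 1.0000000000000002
[[ 4.06055016  4.78567903]
 [ 3.73135712 -3.65770441]
 [-4.02646885  1.80709742]
 [-3.76543842 -2.93507204]]
bed 1762 [[-101.4, 60.5], [-35.2, 80.9], [16.0, 102.4]] [-35.9  81.2]
lip 145 [[-94.7, 60.9], [-35.1, 81.6], [19.8, 101.8]] [-29.1  81.4]
post top 84 [[-95.5, 74.3], [-89.1, 80.5], [-82.8, 87.0]] [-89.3  80.5]
rails 2536 [[-117.7, -112.9], [67.0, 36.5], [115.2, 104.9]] [36. 18.]
bottle [-74.31968522 -15.16396764] 45449
tile [245. 132.] ((383.9855651855469, 109.2816390991211), (19.37527084350586, 50.015472412109375), 66.64964294433594)
tile [212. 211.] ((489.4399719238281, 4.230159759521484), (78.4272689819336, 53.45556640625), 61.68391418457031)
tile [132. 225.] ((463.35003662109375, -144.68560791015625), (51.75658416748047, 80.90380096435547), 21.04241371154785)
```

View pics/top.png

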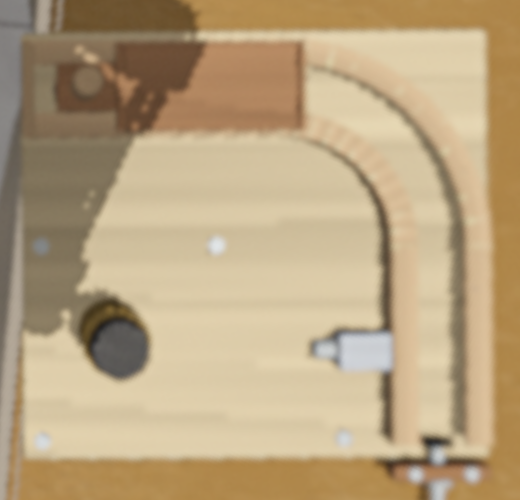

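The rectified top view puts the post at board (-89,80) and the bottle at about (-72,-45). The stop pad is near px (437,443), which is board y of about -96. I'm moving above the tile.

>>> jog_arm([
  [[0.5,-5,-3],[0,0,-8],1],
  [[1,-11,-6],[0,0,-16],1],
  [[1.5,-17,-9],[0,0,-24],1],
  [[2,-23,-12],[0,0,-32],1],
  [[2.4,-29,-15],[0,0,-40],1],
  [[2.6,-34,-18],[0,0,-47],1],
  [[2.6,-37.3,-20],[0,0,-50.3],1],
  [[2.6,-37.3,-20],[0,0,-50.3],1],
])

```text
clock: 2.25
position: [0.4619, -0.1468, 0.1951]
ee_rot: [-1.803, -2.57, 0.005]
force: [-0.4, 1.1, 0.1]
width: 1.001
gripper_force: 0.0
```

```bash
python3 - <<'E'
from h import *
w=np.load('w1.npy',allow_pickle=True).item();b=np.load('board.npz');c=cloud(w)
bc=((c[...,:2]-b['t'])@b['R'])*1000
# rail top edges of leg 2, bed edges: rotation check
q=(abs(c[...,2]-.022)<.0015)&(bc[...,0]>60)&(bc[...,0]<125)&(bc[...,1]<-5)&(bc[...,1]>-75)
P=bc[q]
for lo in range(-75,-5,14):
    s=P[(P[:,1]>lo)&(P[:,1]<lo+14)];h,_=np.histogram(s[:,0],np.arange(60,126,3));print(lo,h)
q=(abs(c[...,2]-.032)<.002)&(bc[...,1]>50)&(bc[...,1]<115)&(bc[...,0]<18)&(bc[...,0]>-80)
P=bc[q]
for lo in range(-70,15,17):
    s=P[(P[:,0]>lo)&(P[:,0]<lo+17)];print('bed',lo,np.percentile(s[:,1],[2,98]).round(1))
d=grab('wrist');c=cloud(d);s=arm.observe();print(s['position'],s['ee_rot'],s['force'])
hsv=cv2.cvtColor(d['img'],cv2.COLOR_RGB2HSV)
m=((hsv[...,1]<75)&(hsv[...,2]>130)&(abs(c[...,2]-.011)<.008)&(np.hypot(c[...,0]-.464,c[...,1]+.145)<.06)).astype(np.uint8)
cs=max(cv2.findContours(m,0,1)[0],key=len)[:,0]
print(cv2.contourArea(cs),cv2.minAreaRect((ray(d,cs,.01)[:,:2]*1000).astype(np.float32)))
E
```

```text
-75 [ 0  0 11  8 12  9  6  0  0  0  0  0  0  0  7  9 11  9  9  0  0]
-61 [10  7 10 13 11 12  4  0  0  0  0  0  0  0 11 12  8  6  9  0  0]
-47 [ 3  3 10 12 10  9  6  0  0  0  0  0  0  0  9 11  7  9  4  0  0]
-33 [ 0  0 12  8 10  9  3  0  0  0  0  0  0  0  9 13 10 10  6  0  0]
-19 [ 0  1  8 12 13 11  4  0  0  0  0  0  0  0 10  7 12  8  4  0  0]
bed -70 [ 60.9 101.9]
bed -53 [ 60.9 101.9]
bed -36 [ 60.8 101.8]
bed -19 [ 60.9 102.2]
bed -2 [ 61.1 102.2]
[ 0.46284137 -0.14465195  0.19589498] [-1.79877868e+00 -2.57372067e+00  2.43267251e-03] [1.20423566 0.9671817  0.12598687]
3233.0 ((464.7802429199219, -144.30801391601562), (51.421234130859375, 78.59300231933594), 18.825443267822266)
```

>>> jog_arm([
  [[0.2,0,-5],[0,0,-1],1],
  [[0.2,0,-10],[0,0,-1],1],
  [[0.2,0,-14],[0,0,-1],1],
  [[0.2,0,-17],[0,0,-1],1],
  [[0.2,0,-18.5],[0,0,-1],1],
  [[0.2,0,-19.2],[0,0,-1],1],
  [[0.2,0,-19.2],[0,0,-1],1],
  [[0.2,0,-19.2],[0,0,-1],1],
])

```text
clock: 3.3
position: [0.4665, -0.1435, 0.0056]
ee_rot: [1.817, 2.561, 0.001]
force: [-0.3, 0.7, 0.6]
width: 0.995
gripper_force: 0.0
```

>>> jog_arm([
  [[0,0,0],[0,0,0],0.4],
  [[0,0,0],[0,0,0],0.4],
  [[0,0,0],[0,0,0],0.4],
  [[0,0,0],[0,0,0],0.4],
  [[0,0,0],[0,0,0],0.4],
], newtons=15)

```text
clock: 3.92
position: [0.4657, -0.1435, 0.0047]
ee_rot: [-1.818, -2.562, 0.0]
force: [0.7, -0.9, 1.0]
width: 0.569
gripper_force: 15.0
```

>>> jog_arm([
  [[0,0,2],[0,0,0],0.4],
  [[0,0,6],[0,0,0],0.4],
  [[0,2,11],[0,0,4],0.4],
  [[0,7,15],[0,0,12],0.4],
  [[0,13,16],[0,0,21],0.4],
  [[-0.5,19,16],[0,0,30],0.4],
  [[-1,25,16],[0,0,39],0.4],
  [[-1.5,31,16],[0,0,48],0.4],
])

```text
clock: 4.92
position: [0.4502, 0.1683, 0.1649]
ee_rot: [0.611, 3.081, 0.001]
force: [0.8, -0.3, -1.0]
width: 0.565
gripper_force: 15.0
```

>>> jog_arm([
  [[-0.5,5,0],[0,0,9],0.4],
  [[-0.8,9,0],[0,0,18],0.4],
  [[-1,12,-1],[0,0,25],0.4],
  [[-1,13.3,-2],[0,0,27.9],0.4],
  [[-1,13.3,-4],[0,0,27.9],0.4],
  [[-1,13.3,-4],[0,0,27.9],0.4],
  [[-1,13.3,-4],[0,0,27.9],0.4],
])

```text
clock: 5.8
position: [0.4412, 0.2987, 0.1251]
ee_rot: [-0.139, 3.138, -0.0]
force: [-0.1, -0.0, -0.8]
width: 0.569
gripper_force: 15.0
```

```bash
python3 - <<'E'
from h import *
s=arm.observe();print(s['position'],s['ee_rot'],s['force'],s['width'])
w=grab('wrist');save(w,'w2.png',(0,0,640,400),1.25)
E
```

```text
[0.44118304 0.29865459 0.12510797] [-1.39180617e-01  3.13833538e+00 -4.98152420e-04] [-0.13334291 -0.04431596 -0.79998033] 0.5687607639498625
```

View pics/w2.png

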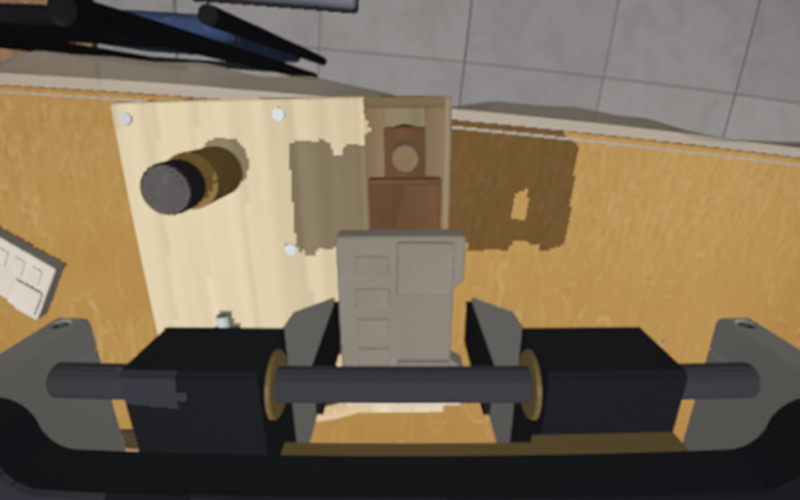

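The held tile's rear edge runs (338,234) to (465,232), the post top is at (405,158) and the rear lip is at y of about 178.

```bash
python3 - <<'E'
from h import *
w=grab('wrist');b=np.load('board.npz')
f=lambda px,z:((ray(w,np.array(px)/1.25,z)[:,:2]-b['t'])@b['R']*1000).round(1).tolist()
print('post',f([(405,158)],.073))
print('rear lip outer',f([(370,178),(440,178)],.036),'bed sides',f([(368,205),(442,205)],.032))
print('tile rear',f([(338,234),(465,232)],.130))
c=cloud(w);bc=(c[...,:2]-b['t'])@b['R']*1000
q=(abs(c[...,2]-.071)<.004)&(abs(bc[...,0]+89)<15)&(abs(bc[...,1]-81)<15);print('post d',bc[q].mean(0),q.sum())
q=(abs(c[...,2]-.131)<.006)&(bc[...,0]<-10);print('tile d',np.percentile(bc[q],[1,99],axis=0))
s=arm.observe();print('tcp',(s['position'][:2]-b['t'])@b['R']*1000)
E
```

```text
post [[-88.5, 81.5]]
rear lip outer [[-72.9, 61.0], [-72.8, 102.4]] bed sides [[-55.7, 59.1], [-55.6, 104.4]]
tile rear [[-66.2, 55.5], [-66.9, 104.0]]
post d [-88.90166136  81.13152205] 393
tile d [[-65.82882931  50.3669058 ]
 [-10.97153279 109.8728545 ]]
tcp [-26.41664173  81.24040103]
```

>>> jog_arm([
  [[0,0,-3],[0,0,0],0.4],
  [[0,0,-6],[0,0,0],0.4],
  [[0,0,-7.5],[0,0,0],0.4],
  [[0,0,-8.2],[0,0,0],0.4],
  [[0,0,-8.6],[0,0,0],0.4],
  [[0,0,-8.7],[0,0,0],0.4],
  [[0,0,-8.7],[0,0,0],0.4],
])

```text
clock: 6.78
position: [0.4411, 0.2997, 0.0382]
ee_rot: [-0.142, 3.138, 0.001]
force: [-0.0, 0.2, -1.1]
width: 0.567
gripper_force: 15.0
```

>>> jog_arm([
  [[0,0,-0.1],[0,0,0],0.4],
  [[0,0,-0.1],[0,0,0],0.4],
  [[0,0,-0.1],[0,0,0],0.65],
  [[0,0,-0.1],[0,0,0],0.72],
  [[0,0,-0.1],[0,0,0],0.75],
  [[0,0,-0.1],[0,0,0],0.75],
])

```text
clock: 7.52
position: [0.4408, 0.2995, 0.0368]
ee_rot: [-0.142, 3.138, 0.0]
force: [0.2, -0.6, 0.0]
width: 0.749
gripper_force: 0.0
```

>>> jog_arm([
  [[0,0,1.5],[0,0,0],0.75],
  [[0,0,5],[0,0,0],0.75],
  [[0,0,9],[0,0,0],0.75],
  [[-2,0,12],[0,0,0],0.6],
  [[-5,0,12],[0,0,0],0.5],
  [[-5,0,12],[0,0,0],0.5],
  [[-5,0,12],[0,0,0],0.5],
])

```text
clock: 8.4
position: [0.3913, 0.2996, 0.1574]
ee_rot: [-0.142, 3.137, 0.001]
force: [0.7, -0.0, -0.6]
width: 0.502
gripper_force: 0.0
```

```bash
python3 - <<'E'
from h import *
s=arm.observe();print(s['position'],s['ee_rot'],s['joints'],s['force'])
w=grab('wrist');save(w,'w3.png',None,1.25)
b=np.load('board.npz');c=cloud(w);bc=(c[...,:2]-b['t'])@b['R']*1000
q=(abs(c[...,2]-.0425)<.004)&(bc[...,0]<40)&(bc[...,1]>40)&(bc[...,1]<120);print('tile',np.percentile(bc[q],[1,99],axis=0),c[q][:,2].mean())
q=(abs(c[...,2]-.071)<.004)&(abs(bc[...,0]+89)<15)&(abs(bc[...,1]-81)<15);print('post d',bc[q].mean(0),q.sum())
E
```

```text
[0.39126633 0.29956734 0.15742182] [-1.42077293e-01  3.13742046e+00  9.97627068e-04] [-0.9021352   0.2960304   0.17513599  1.98915945 -0.06693047  0.86064125
  0.97044664] [ 0.74123109 -0.0192954  -0.58551411]
tile [[-66.54686277  55.713643  ]
 [  9.18465632 104.80226846]] 0.04360892685632976
post d [-89.39892879  81.19174299] 265
```

View pics/w3.png

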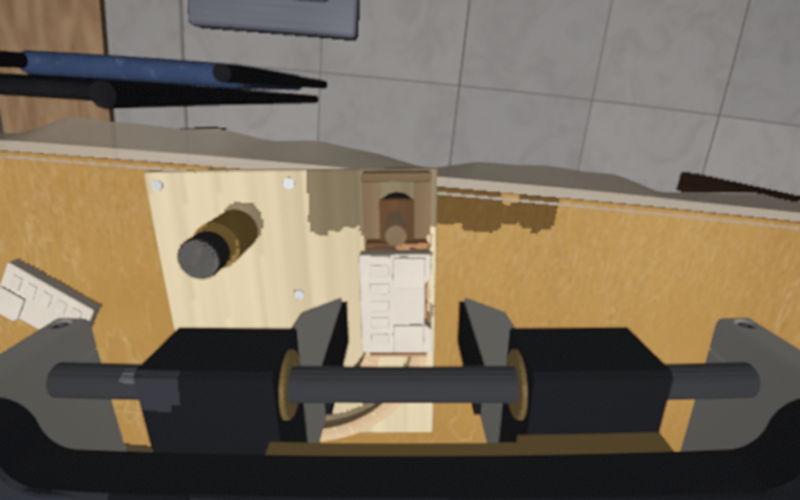

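The relief lies flat between the lips: tile at (395,303), post at (396,232), and about 1.5 mm off centre at most. Next I'll turn the gripper so it closes along the travel direction, then grip the post above tile height.

>>> jog_arm([
  [[-0.2,0,0],[0,0,-10],0.5],
  [[-0.4,-0.2,0],[0,0,-20],0.5],
  [[-0.6,-0.3,0],[0,0,-30],0.5],
  [[-0.8,-0.4,0],[0,0,-40],0.5],
  [[-1,-0.5,0],[0,0,-50],0.5],
  [[-1.25,-0.6,0],[0,0,-60],0.5],
  [[-1.25,-0.6,0],[0,0,-70],0.5],
  [[-1.25,-0.6,0],[0,0,-80],0.5],
])

```text
clock: 9.45
position: [0.379, 0.2932, 0.1567]
ee_rot: [1.916, 2.489, -0.0]
force: [-1.0, -0.2, 0.1]
width: 0.5
gripper_force: 0.0
```

>>> jog_arm([
  [[0,0,-1],[0,0,-10],0.5],
  [[0,0,-4],[0,0,-10],0.5],
  [[0,0,-7],[0,0,-10],0.5],
  [[0,0,-8],[0,0,-10],0.5],
  [[0,0,-8],[0,0,-10],0.5],
])

```text
clock: 10.07
position: [0.3786, 0.2931, 0.0766]
ee_rot: [2.119, 2.319, -0.002]
force: [0.0, 0.8, 0.4]
width: 0.499
gripper_force: 0.0
```

```bash
python3 - <<'E'
from h import *
s=arm.observe();print(s['position'],s['ee_rot'],s['joints'],s['force'],s['ft_torque'],s['clock'])
E
```

```text
[0.37862457 0.29313951 0.07658659] [ 2.11918999e+00  2.31859092e+00 -1.57010136e-03] [-1.11601155  0.42058053  0.452365    2.11728322 -0.2929207   0.66379403
 -0.37526692] [0.03798026 0.76419198 0.41882327] [-0.07795636  0.04285052 -0.02087627] 10.075
```

Closing line is at 5.2°, right over the post. Descend and grip.

>>> jog_arm([
  [[0,0,-1.3],[0,0,0],0.5],
  [[0,0,-2.5],[0,0,0],0.5],
  [[0,0,-2.5],[0,0,0],0.5],
  [[0,0,-2.5],[0,0,0],0.1],
  [[0,0,-2.5],[0,0,0],0.1],
  [[0,0,-2.5],[0,0,0],0.1],
  [[0,0,-2.5],[0,0,0],0.1],
  [[0,0,-2.5],[0,0,0],0.1],
], newtons=12)

```text
clock: 11.08
position: [0.3785, 0.2936, 0.0519]
ee_rot: [2.119, 2.319, 0.001]
force: [0.4, -0.8, 1.4]
width: 0.144
gripper_force: 12.0
```

```bash
cat > plan.py <<'E'
from h import *
import sys
b=np.load('board.npz');R=b['R'];off=R@np.array([.0006,.001]);t=b['t']+off
def path(s): # s mm from x=-90 along leg1 -> board xy, tangent deg
    if s<100: return np.array([s-90,80.]),0
    th=(s-100)/80
    if th<np.pi/2: return np.array([10+80*np.sin(th),80*np.cos(th)]),-np.degrees(th)
    return np.array([90,-(s-100-40*np.pi)]),-90
o=arm.observe();p=np.array(o['position']);bp=(p[:2]-t)@R*1000
r=o['ee_rot'];ang=(2*np.degrees(np.arctan2(r[1],r[0]))-90-np.degrees(np.arctan2(R[1,0],R[0,0]))+90)%180-90
if ang>45: ang-=180
print('board',bp.round(1),'heading',ang.round(1),'force board',(np.array(o['force'][:2])@R).round(1),o['clock'])
if len(sys.argv)>1:
    for s in map(float,sys.argv[1].split(',')):
        q,a=path(s);d=(R@q/1000+t-p[:2])*100;print(s,d.round(2),round(a-ang,1),q.round(1))
E
python3 plan.py 6,12,20,30,40,50,60,70,80,90,100
```

```text
board [-90.1  80.4] heading 0.0 force board [ 0.3 -0.8] 11.075
6.0 [0.61 0.02] -0.0 [-84.  80.]
12.0 [1.21 0.07] -0.0 [-78.  80.]
20.0 [2.   0.14] -0.0 [-70.  80.]
30.0 [3.   0.23] -0.0 [-60.  80.]
40.0 [4.   0.32] -0.0 [-50.  80.]
50.0 [4.99 0.41] -0.0 [-40.  80.]
60.0 [5.99 0.5 ] -0.0 [-30.  80.]
70.0 [6.98 0.59] -0.0 [-20.  80.]
80.0 [7.98 0.68] -0.0 [-10.  80.]
90.0 [8.98 0.77] -0.0 [ 0. 80.]
100.0 [9.97 0.86] -0.0 [10. 80.]
```

>>> jog_arm([
  [[0.3,0.02,0],[0,0,0],0.1],
  [[0.8,0.05,0],[0,0,0],0.1],
  [[1.3,0.08,0],[0,0,0],0.1],
  [[1.8,0.12,0],[0,0,0],0.1],
  [[2.3,0.17,0],[0,0,0],0.1],
  [[2.8,0.21,0],[0,0,0],0.1],
  [[3.4,0.27,0],[0,0,0],0.1],
  [[4.0,0.32,0],[0,0,0],0.1],
])

```text
clock: 12.08
position: [0.4166, 0.2967, 0.0519]
ee_rot: [-2.116, -2.319, 0.004]
force: [-7.2, -0.7, 10.7]
width: 0.148
gripper_force: 12.0
```

```bash
python3 plan.py 45,50,55,60,65,70,75,80,90,100
```

```text
board [-51.9  80. ] heading 0.1 force board [-7.2 -0.1] 12.075
45.0 [0.68 0.06] -0.1 [-45.  80.]
50.0 [1.18 0.1 ] -0.1 [-40.  80.]
55.0 [1.68 0.15] -0.1 [-35.  80.]
60.0 [2.18 0.19] -0.1 [-30.  80.]
65.0 [2.68 0.24] -0.1 [-25.  80.]
70.0 [3.17 0.28] -0.1 [-20.  80.]
75.0 [3.67 0.33] -0.1 [-15.  80.]
80.0 [4.17 0.37] -0.1 [-10.  80.]
90.0 [5.17 0.46] -0.1 [ 0. 80.]
100.0 [6.16 0.55] -0.1 [10. 80.]
```

>>> jog_arm([
  [[0,0,0],[0,0,0],0.1],
  [[0,0,0],[0,0,0],0.1],
  [[0,0,-0.2],[0,0,0],0.1],
], newtons=5)

```text
clock: 12.45
position: [0.4179, 0.2968, 0.05]
ee_rot: [-2.118, -2.319, 0.0]
force: [-3.5, -0.3, 8.1]
width: 0.15
gripper_force: 5.0
```

```bash
python3 plan.py 45,50,55,60,65,70; python3 -c "
from h import *
s=arm.observe();print(s['position'],s['force'],s['ft_torque'])"
```

```text
board [-50.5  80. ] heading 0.0 force board [-3.5 -0. ] 12.45
45.0 [0.55 0.05] -0.0 [-45.  80.]
50.0 [1.05 0.09] -0.0 [-40.  80.]
55.0 [1.55 0.14] -0.0 [-35.  80.]
60.0 [2.05 0.18] -0.0 [-30.  80.]
65.0 [2.54 0.23] -0.0 [-25.  80.]
70.0 [3.04 0.27] -0.0 [-20.  80.]
[0.41790944 0.29681802 0.05001898] [-3.46465049 -0.34385021  8.14933223] [-0.15813723  0.6815979  -0.00270996]
```

The grip couples the post vertically, so I'll loosen the fingers into a cage (about 4 mm of play) and push with the rear finger only.

>>> jog_arm([
  [[0,0,0],[0,0,0],0.2],
  [[0,0,0],[0,0,0],0.2],
  [[0.3,0.03,0],[0,0,0],0.2],
  [[0.7,0.06,0],[0,0,0],0.2],
  [[1.1,0.1,0],[0,0,0],0.2],
  [[1.5,0.14,0],[0,0,0],0.2],
  [[2,0.18,0],[0,0,0],0.2],
])

```text
clock: 13.32
position: [0.4385, 0.2985, 0.0497]
ee_rot: [-2.119, -2.32, 0.0]
force: [-2.5, -0.8, 0.2]
width: 0.2
gripper_force: 1.1
```

```bash
python3 plan.py 65,70,75,80,85,90,95,100; python3 -c "
from h import *
s=arm.observe();print(s['position'],s['force'],s['ft_torque'])"
```

```text
board [-29.9  79.8] heading 0.0 force board [-2.6 -0.6] 13.325
65.0 [0.49 0.06] -0.0 [-25.  80.]
70.0 [0.98 0.11] -0.0 [-20.  80.]
75.0 [1.48 0.15] -0.0 [-15.  80.]
80.0 [1.98 0.2 ] -0.0 [-10.  80.]
85.0 [2.48 0.24] -0.0 [-5. 80.]
90.0 [2.98 0.29] -0.0 [ 0. 80.]
95.0 [3.47 0.33] -0.0 [ 5. 80.]
100.0 [3.97 0.38] -0.0 [10. 80.]
[0.43849359 0.29846776 0.04969295] [-2.54114816 -0.8264695   0.24998574] [-0.10724437  0.52057099 -0.00115909]
```

>>> jog_arm([
  [[0.5,0.06,0],[0,0,0],0.2],
  [[1,0.11,0],[0,0,0],0.2],
  [[1.5,0.15,0],[0,0,0],0.2],
  [[2,0.2,0],[0,0,0],0.2],
  [[2.5,0.24,0],[0,0,0],0.2],
  [[3,0.29,0],[0,0,0],0.2],
  [[3.5,0.33,0],[0,0,0],0.2],
  [[4,0.38,0],[0,0,0],0.2],
])

```text
clock: 14.32
position: [0.4778, 0.3033, 0.0498]
ee_rot: [-2.117, -2.32, -0.0]
force: [-4.6, 3.6, 3.8]
width: 0.202
gripper_force: 2.9
```

```bash
python3 plan.py 105,110,115,120,125,130,135,140
```

```text
board [ 9.7 81.1] heading 0.1 force board [-4.3  4. ] 14.325
105.0 [ 0.54 -0.08] -3.7 [15.  79.8]
110.0 [ 1.04 -0.08] -7.2 [20.  79.4]
115.0 [ 1.53 -0.11] -10.8 [24.9 78.6]
120.0 [ 2.03 -0.17] -14.4 [29.8 77.5]
125.0 [ 2.52 -0.27] -18.0 [34.6 76.1]
130.0 [ 3.  -0.4] -21.6 [39.3 74.4]
135.0 [ 3.48 -0.55] -25.1 [43.9 72.5]
140.0 [ 3.94 -0.74] -28.7 [48.4 70.2]
```

>>> jog_arm([
  [[0.5,-0.05,0],[0,0,-4],0.2],
  [[1,-0.07,0],[0,0,-7.5],0.2],
  [[1.5,-0.11,0],[0,0,-11],0.2],
  [[2,-0.17,0],[0,0,-14.5],0.2],
  [[2.5,-0.27,0],[0,0,-18],0.2],
  [[3,-0.4,0],[0,0,-21.5],0.2],
])

```text
clock: 15.08
position: [0.5083, 0.2999, 0.05]
ee_rot: [-2.514, -1.882, -0.002]
force: [-4.9, 4.3, 3.3]
width: 0.198
gripper_force: 2.7
```

```bash
python3 plan.py 135,140,145,150,155,160,165,170
```

```text
board [39.7 74.9] heading -21.5 force board [-4.5  4.7] 15.075
135.0 [ 0.44 -0.21] -3.5 [43.9 72.5]
140.0 [ 0.9  -0.39] -7.1 [48.4 70.2]
145.0 [ 1.36 -0.61] -10.7 [52.7 67.7]
150.0 [ 1.79 -0.85] -14.3 [56.8 64.9]
155.0 [ 2.22 -1.11] -17.9 [60.8 61.8]
160.0 [ 2.62 -1.41] -21.4 [64.5 58.5]
165.0 [ 3.   -1.73] -25.0 [68.1 55. ]
170.0 [ 3.37 -2.07] -28.6 [71.4 51.3]
```

>>> jog_arm([
  [[0.44,-0.2,0],[0,0,-3.5],0.2],
  [[0.9,-0.4,0],[0,0,-7],0.2],
  [[1.36,-0.6,0],[0,0,-11],0.2],
  [[1.8,-0.85,0],[0,0,-14.5],0.2],
  [[2.2,-1.1,0],[0,0,-18],0.2],
  [[2.6,-1.4,0],[0,0,-21.5],0.2],
  [[3,-1.73,0],[0,0,-25],0.2],
  [[3.37,-2.07,0],[0,0,-28.6],0.2],
])

```text
clock: 16.08
position: [0.5428, 0.279, 0.0501]
ee_rot: [-2.901, -1.203, -0.003]
force: [-1.1, 2.4, 1.1]
width: 0.203
gripper_force: 1.9
```

```bash
python3 plan.py 175,180,185,190,195,200,205,210
```

```text
board [72.2 51. ] heading -50.1 force board [-0.9  2.5] 16.075
175.0 [ 0.26 -0.35] -3.6 [74.5 47.3]
180.0 [ 0.58 -0.73] -7.2 [77.3 43.2]
185.0 [ 0.87 -1.14] -10.8 [79.9 38.9]
190.0 [ 1.14 -1.56] -14.3 [82.2 34.5]
195.0 [ 1.38 -2.  ] -17.9 [84.2 29.9]
200.0 [ 1.59 -2.45] -21.5 [85.9 25.2]
205.0 [ 1.78 -2.91] -25.1 [87.3 20.4]
210.0 [ 1.93 -3.39] -28.7 [88.5 15.6]
```

>>> jog_arm([
  [[0.28,-0.35,0],[0,0,-3.5],0.2],
  [[0.6,-0.73,0],[0,0,-7],0.2],
  [[0.88,-1.14,0],[0,0,-11],0.2],
  [[1.15,-1.56,0],[0,0,-14.5],0.2],
  [[1.4,-2,0],[0,0,-18],0.2],
  [[1.6,-2.45,0],[0,0,-21.5],0.2],
  [[1.78,-2.9,0],[0,0,-25],0.2],
  [[1.93,-3.4,0],[0,0,-28.6],0.2],
])

```text
clock: 17.08
position: [0.5625, 0.2441, 0.05]
ee_rot: [-3.109, -0.448, -0.003]
force: [0.2, 3.6, 1.2]
width: 0.202
gripper_force: 1.8
```

```bash
python3 plan.py 214,218,222,226,230,234,238,242
```

```text
board [88.8 14.4] heading -78.8 force board [0.5 3.5] 17.075
214.0 [ 0.06 -0.28] -2.9 [89.2 11.6]
218.0 [ 0.15 -0.67] -5.8 [89.6  7.7]
222.0 [ 0.21 -1.06] -8.6 [89.9  3.7]
226.0 [ 0.26 -1.46] -11.2 [90.  -0.3]
230.0 [ 0.29 -1.86] -11.2 [90.  -4.3]
234.0 [ 0.33 -2.26] -11.2 [90.  -8.3]
238.0 [ 0.36 -2.66] -11.2 [ 90.  -12.3]
242.0 [ 0.4  -3.05] -11.2 [ 90.  -16.3]
```

>>> jog_arm([
  [[0.06,-0.3,0],[0,0,-3],0.2],
  [[0.12,-0.6,0],[0,0,-5],0.2],
  [[0.17,-0.9,0],[0,0,-7.5],0.2],
  [[0.21,-1.2,0],[0,0,-9.5],0.2],
  [[0.25,-1.5,0],[0,0,-11.2],0.2],
  [[0.29,-1.8,0],[0,0,-11.2],0.2],
])

```text
clock: 17.82
position: [0.565, 0.2263, 0.05]
ee_rot: [-3.138, -0.147, -0.002]
force: [-0.0, 1.5, -0.5]
width: 0.203
gripper_force: 0.9
```

```bash
python3 plan.py 230,234,238,242,246
```

```text
board [89.6 -3.5] heading -89.8 force board [0.1 1.5] 17.825
230.0 [ 0.05 -0.08] -0.2 [90.  -4.3]
234.0 [ 0.08 -0.48] -0.2 [90.  -8.3]
238.0 [ 0.12 -0.88] -0.2 [ 90.  -12.3]
242.0 [ 0.15 -1.28] -0.2 [ 90.  -16.3]
246.0 [ 0.19 -1.67] -0.2 [ 90.  -20.3]
```

>>> jog_arm([
  [[0.02,-0.2,0],[0,0,0],0.2],
  [[0.03,-0.4,0],[0,0,0],0.2],
  [[0.05,-0.6,0],[0,0,0],0.2],
])

```text
clock: 18.2
position: [0.5647, 0.2193, 0.0497]
ee_rot: [3.138, 0.145, 0.0]
force: [-0.3, 2.3, -0.2]
width: 0.197
gripper_force: 0.9
```

>>> jog_arm([
  [[0.02,-0.15,0],[0,0,0],0.2],
  [[0.03,-0.3,0],[0,0,0],0.2],
  [[0.04,-0.45,0],[0,0,0],0.2],
])

```text
clock: 18.58
position: [0.565, 0.215, 0.0497]
ee_rot: [3.138, 0.145, -0.0]
force: [-1.1, 1.9, 0.1]
width: 0.203
gripper_force: 0.9
```

```bash
python3 plan.py 242,246
```

```text
board [ 88.6 -14.7] heading -89.9 force board [-1.  2.] 18.575
242.0 [ 0.15 -0.15] -0.1 [ 90.  -16.3]
246.0 [ 0.19 -0.55] -0.1 [ 90.  -20.3]
```

>>> jog_arm([
  [[0.06,-0.15,0],[0,0,0],0.2],
  [[0.1,-0.3,0],[0,0,0],0.2],
])

```text
clock: 18.82
position: [0.5661, 0.212, 0.0498]
ee_rot: [3.138, 0.145, 0.0]
force: [0.3, 1.4, -0.5]
width: 0.201
gripper_force: 0.9
```

>>> jog_arm([
  [[0.01,-0.12,0],[0,0,0],0.2],
  [[0.02,-0.24,0],[0,0,0],0.2],
])

```text
clock: 19.08
position: [0.5663, 0.2096, 0.0498]
ee_rot: [3.138, 0.145, 0.0]
force: [-0.1, 2.9, -0.3]
width: 0.2
gripper_force: 0.9
```

>>> jog_arm([
  [[0.01,-0.1,0],[0,0,0],0.2],
  [[0.01,-0.1,0],[0,0,0],0.2],
])

```text
clock: 19.32
position: [0.5663, 0.2085, 0.0497]
ee_rot: [3.138, 0.145, -0.0]
force: [-0.1, 0.7, -0.8]
width: 0.201
gripper_force: 0.6
```

>>> jog_arm([
  [[0.01,-0.1,0],[0,0,0],0.2],
  [[0.01,-0.1,0],[0,0,0],0.2],
])

```text
clock: 19.58
position: [0.5664, 0.2076, 0.0497]
ee_rot: [3.138, 0.145, -0.0]
force: [-0.0, 2.2, -0.4]
width: 0.197
gripper_force: 0.7
```

>>> jog_arm([
  [[0.01,-0.1,0],[0,0,0],0.2],
  [[0.01,-0.1,0],[0,0,0],0.2],
])

```text
clock: 19.82
position: [0.5666, 0.2066, 0.0498]
ee_rot: [3.138, 0.145, -0.0]
force: [0.2, 2.1, -0.1]
width: 0.202
gripper_force: 0.7
```

>>> jog_arm([
  [[0.01,-0.1,0],[0,0,0],0.2],
  [[0.01,-0.1,0],[0,0,0],0.2],
])

```text
clock: 20.08
position: [0.5666, 0.2058, 0.0498]
ee_rot: [-3.138, -0.145, 0.0]
force: [-0.7, 3.1, -1.2]
width: 0.196
gripper_force: 1.3
```

>>> jog_arm([
  [[0.01,-0.07,0],[0,0,0],0.2],
  [[0.01,-0.07,0],[0,0,0],0.2],
])

```text
clock: 20.32
position: [0.5668, 0.2057, 0.0499]
ee_rot: [-3.137, -0.146, -0.0]
force: [-0.9, 5.3, 0.8]
width: 0.201
gripper_force: 2.6
```

>>> jog_arm([
  [[0.01,-0.07,0],[0,0,0],0.2],
  [[0.01,-0.07,0],[0,0,0],0.2],
])

```text
clock: 20.58
position: [0.567, 0.2055, 0.05]
ee_rot: [-3.137, -0.146, -0.0]
force: [-1.2, 5.7, 3.0]
width: 0.201
gripper_force: 3.3
```

Contact with the pad. I'll press up to about 10 N.

>>> jog_arm([
  [[0.01,-0.07,0],[0,0,0],0.2],
  [[0.01,-0.07,0],[0,0,0],0.2],
])

```text
clock: 20.82
position: [0.5671, 0.2054, 0.0501]
ee_rot: [-3.136, -0.147, -0.001]
force: [-0.7, 7.8, 3.1]
width: 0.196
gripper_force: 4.0
```

>>> jog_arm([
  [[0,-0.06,0],[0,0,0],0.2],
  [[0,-0.06,0],[0,0,0],0.2],
])

```text
clock: 21.08
position: [0.5671, 0.2053, 0.0502]
ee_rot: [-3.135, -0.147, -0.001]
force: [-1.6, 9.2, 3.5]
width: 0.203
gripper_force: 4.7
```

>>> jog_arm([
  [[0,-0.03,0],[0,0,0],0.2],
  [[0,-0.03,0],[0,0,0],0.2],
  [[0,-0.03,0],[0,0,0],0.2],
  [[0,-0.03,0],[0,0,0],0.2],
])

```text
clock: 21.58
position: [0.5671, 0.2053, 0.0502]
ee_rot: [-3.135, -0.148, -0.001]
force: [-1.4, 9.7, 3.4]
width: 0.2
gripper_force: 5.0
```

```bash
python3 plan.py
```

```text
board [ 89.8 -24.6] heading -89.8 force board [-0.6  9.8] 21.575
```

>>> jog_arm([
  [[0,0.2,0],[0,0,0],0.25],
  [[0,0.3,0],[0,0,0],0.35],
  [[0,0.3,0],[0,0,0],0.4],
  [[0,0.3,0.5],[0,0,0],0.4],
  [[0,0.3,3],[0,0,0],0.4],
  [[-1,0.3,8],[0,0,0],0.4],
  [[-4,1,13],[0,0,0],0.4],
  [[-9,2,17],[0,0,0],0.4],
])

```text
clock: 22.58
position: [0.4795, 0.2217, 0.2205]
ee_rot: [-3.138, -0.142, -0.004]
force: [-0.8, 2.2, 1.7]
width: 0.4
gripper_force: 0.0
```

>>> jog_arm([
  [[-3,1,3],[0,0,0],0.4],
  [[-6,2,6],[0,0,0],0.4],
  [[-6,2,6],[0,0,0],0.4],
  [[-6,2,6],[0,0,0],0.4],
])

```text
clock: 23.08
position: [0.4188, 0.2421, 0.2782]
ee_rot: [-3.138, -0.145, -0.0]
force: [0.4, -0.1, 0.5]
width: 0.399
gripper_force: 0.0
```

```bash
python3 - <<'E'
from h import *
w=grab('wrist');a=grab('scene');b=np.load('board.npz');R=b['R'];t=b['t']+R@np.array([.0006,.001])
for d in(w,a):
    c=cloud(d);bc=(c[...,:2]-t)@R*1000
    q=(abs(c[...,2]-.071)<.004)&(abs(bc[...,0]-90)<15)&(abs(bc[...,1]+20)<25);print('post',bc[q].mean(0) if q.any() else None,q.sum())
    q=(abs(c[...,2]-.0425)<.004)&(abs(bc[...,0]-90)<40)&(bc[...,1]<0);print('tile',np.percentile(bc[q],[1,99],axis=0).round(1).tolist() if q.any() else 0,q.sum())
xs,ys=np.meshgrid(np.arange(-130,140,.5),np.arange(125,-145,-.5))
P=np.stack([xs,ys],-1).reshape(-1,2)/1000@R.T+t
o=[]
for d in(w,):
    uv=proj(d,np.c_[P,np.full(len(P),.022)]).reshape(*xs.shape,2).astype(np.float32);im=cv2.remap(d['img'],uv,None,cv2.INTER_CUBIC);o.append(im)
s=cv2.resize(a['img'][170:280,225:365],None,fx=2,fy=2)
out=np.zeros((540,820,3),np.uint8);out[:,:540]=o[0];out[:220,540:820]=s
cv2.imwrite('pics/end.png',out[:,:,::-1]);print(arm.observe()['force'])
E
```

```text
post [ 89.82022841 -21.7643029 ] 172
tile [[65.2, -255.3], [120.6, -44.6]] 3492
post [ 88.34870344 -23.15980405] 22
tile [[63.2, -637.0], [127.6, -25.1]] 532
[-0.08649146 -0.69691718 -0.48809634]
```

```bash
python3 - <<'E'
import cv2
im=cv2.imread('pics/end.png');cv2.imwrite('pics/end2.png',cv2.resize(im,(790,520)))
E
```

```text
(no output)
```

View pics/end2.png

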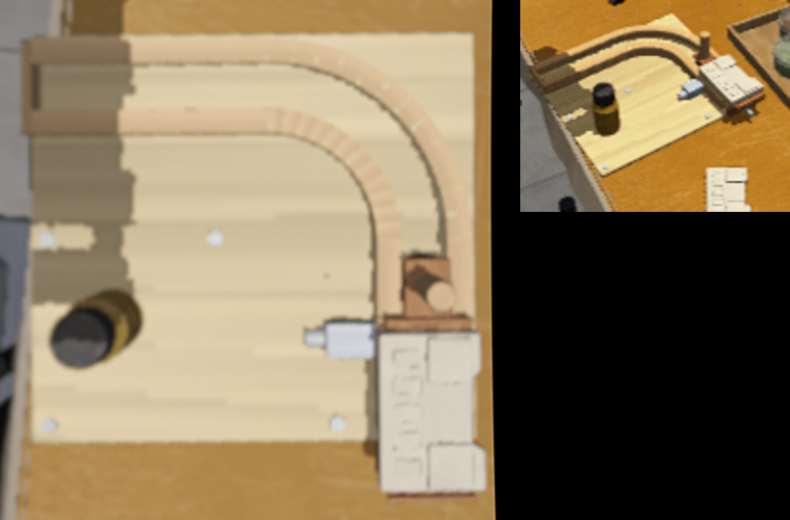

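The final view shows the carrier home, with its post at (440,293). The relief lies between both lips at (430,410), the catch is at (345,340), and the bottle is still in its place at (82,337).

```bash
python3 -c "
from cell import arm
print(arm.sign_off())"
```

```text
the job is handed in; nothing more can be done
None
```

The relief lies on the carrier's bed between the lips and the carrier is pressed home at about 9.8 N. The post stands about 19 mm beyond where the catch springs out, though I did not see the plunger itself. The bottle stands where it was, the arm went nowhere near the house, and the job was handed in at about 23 s on the robot's clock.

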